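# Restock the dropper-bottle tray, oldest first

## Task

Restock the lane tray first-in, first-out: first slide the old red-capped and the old blue-capped bottles forward along their lanes, without lifting them, until both rows stand closed up against the front stop. Only then pick up the new red-capped and the new blue-capped bottle from the worktop and stand each in the lane of its own cap colour, close up behind the old ones. Let no bottle fall over, and leave the amber bottle in its lane and everything else on the worktop where it is.

Things in the scene. Friction and masses are not known exactly. Their poses are not given: they have to be found in the camera images.
- tray: fixed white lane tray, 180 x 215 mm, slick floor 4 mm thick; origin: centre of its underside; +x along the lanes to the open back, +y across to the left, z up. Three lanes, centre lines at y = -75, 0, +75 mm, each 41 mm wide between rails 4 mm thick with tops 12 mm above the underside. Floor ends, open, at x = +90 mm. Which lane holds which cap colour varies.
- tray_stop (a point): middle of the inner face of the tray's grey front stop, a plate across all three lanes; the point is at x = -85 mm, y = 0 in the tray's frame, at the plate's top edge, 44 mm above the tray's underside
- old_red_front_mid (a point): old stock: white dropper bottle with a red cap, the one nearer the front stop of its lane in the tray; 35 mm across, 88 mm tall (straight body to 60 mm, narrower cap above); the point is on its axis, half-way up (44 mm above its underside); 70 g nominal
- old_red_rear_mid (a point): old stock: white dropper bottle with a red cap, the one behind, nearer the open back of its lane in the tray; 35 mm across, 88 mm tall (straight body to 60 mm, narrower cap above); the point is on its axis, half-way up (44 mm above its underside); 70 g nominal
- old_blue_front_mid (a point): old stock: white dropper bottle with a blue cap, the one nearer the front stop of its lane in the tray; 35 mm across, 88 mm tall (straight body to 60 mm, narrower cap above); the point is on its axis, half-way up (44 mm above its underside); 70 g nominal
- old_blue_rear_mid (a point): old stock: white dropper bottle with a blue cap, the one behind, nearer the open back of its lane in the tray; 35 mm across, 88 mm tall (straight body to 60 mm, narrower cap above); the point is on its axis, half-way up (44 mm above its underside); 70 g nominal
- amber_mid (a point): brown amber bottle with a green cap, alone in the third lane of the tray, to be left where it is; 35 mm across, 88 mm tall (straight body to 60 mm, narrower cap above); the point is on its axis, half-way up (44 mm above its underside); 70 g nominal
- new_red_mid (a point): new stock: white dropper bottle with a red cap, standing on the worktop to the right of the tray; 35 mm across, 88 mm tall (straight body to 60 mm, narrower cap above); the point is on its axis, half-way up (44 mm above its underside); 70 g nominal
- new_blue_mid (a point): new stock: white dropper bottle with a blue cap, standing on the worktop to the right of the tray; 35 mm across, 88 mm tall (straight body to 60 mm, narrower cap above); the point is on its axis, half-way up (44 mm above its underside); 70 g nominal
- white_mid (a point): white dropper bottle with a white cap, standing on the worktop among the new stock; not wanted, to be left; 35 mm across, 88 mm tall (straight body to 60 mm, narrower cap above); the point is on its axis, half-way up (44 mm above its underside); 70 g nominal
- cup_white: sample cup with a white lid, 48 mm across, 43 mm tall, standing on the worktop among the new stock; origin: centre of its underside
- cup_green: sample cup with a green lid, 48 mm across, 43 mm tall, standing on the worktop near the new stock; origin: centre of its underside
- beaker: glass beaker, 55 mm across, 69 mm tall, standing in the midst of the new stock; origin: centre of its underside
Not all that is in view belongs to the job. What is shaped like the part that bears new_blue_mid but purple or yellow is not meant.

How it is judged (in metres and radians):
On the way, in this order (a step that is already met when the one before it is completed fails the run):
1. both old rows, red and blue, stand closed up at the front stop before any new bottle is in the tray (x of each of old_red_front_mid, old_blue_front_mid in the frame of tray below -0.0595 m and horizontal distance between old_red_front_mid and old_red_rear_mid below 0.044 m and horizontal distance between old_blue_front_mid and old_blue_rear_mid below 0.044 m and (x of new_red_mid in the frame of tray above 0.12 m or y of new_red_mid in the frame of tray below -0.12 m or z of new_red_mid in the frame of tray above 0.1 m) and (x of new_blue_mid in the frame of tray above 0.12 m or y of new_blue_mid in the frame of tray below -0.12 m or z of new_blue_mid in the frame of tray above 0.1 m)), for 0.2 s.
2. each new bottle stands close up behind the old ones of its colour (horizontal distance between old_red_rear_mid and new_red_mid below 0.045 m and x of each of new_red_mid, new_blue_mid in the frame of tray above -0.012 m and z of new_red_mid in the frame of tray between 0.044 and 0.052 m and horizontal distance between old_blue_rear_mid and new_blue_mid below 0.045 m and z of new_blue_mid in the frame of tray between 0.044 and 0.052 m), for 0.2 s.
At the end, for the whole second after the job is handed in: In the red lane and in the blue lane: the front old bottle within 8 mm of the front stop, the second old bottle behind it with a gap under 9 mm, the new bottle of the same cap colour behind that, on the lane floor, with a gap under 10 mm; all six upright within 0.1 rad (all of step 2 and x of each of old_red_front_mid, old_blue_front_mid in the frame of tray below -0.0595 m and horizontal distance between old_red_front_mid and old_red_rear_mid below 0.044 m and horizontal distance between old_blue_front_mid and old_blue_rear_mid below 0.044 m and angle between each of old_red_front_mid, old_red_rear_mid, old_blue_front_mid, old_blue_rear_mid, new_red_mid, new_blue_mid's own z axis and vertical below 0.1 rad); the robot touches nothing.
It fails at once if an old bottle lifted off the lane floor by more than 14 mm (z of any of old_red_front_mid, old_red_rear_mid, old_blue_front_mid, old_blue_rear_mid in the frame of tray above 0.062 m).
It fails at once if a red-capped or blue-capped bottle tipped over (angle between any of old_red_front_mid, old_red_rear_mid, old_blue_front_mid, old_blue_rear_mid, new_red_mid, new_blue_mid's own z axis and vertical above 0.6 rad).
It fails at once if the amber bottle, the white-capped bottle, a cup or the beaker shifted by more than 15 mm (distance of any of amber_mid, white_mid, cup_white, cup_green, beaker from where it was at the start of the episode above 0.015 m).
It also fails if it takes over 69 s, if anything falls off the work surface, if the arm or the gripper's body presses on something with over 40 N, if the wrist force passes 120 N, or if a joint passes its speed limit or range.

## Robot

A 6-joint arm with a two-finger parallel gripper is mounted at the origin on a cart in front of the work surface, level with it; the furniture and walls round the work are solid. World frame = base frame: x ahead of the robot, y to its left, z up, the work surface at z = 0. Lengths are in mm, angles in rad, forces in N, time in s.
With the tool pointing down it reaches from about 375 to 975 mm from the base axis. Payload 3.8 kg.
Tool frame: the origin (TCP) lies at the very end of the fingers, on their centre line; the grasp point (between the pads) lies 19 mm behind it; z points along the fingers, x is the direction in which the jaws open and shut, and the axes are right-handed (so a half turn about z gives the same grasp; the last joint's range is limited). The gripper opens to 88 mm and grips with 3 to 60 N. Pads are 18 mm wide; open, the fingers measure 123 mm over their backs; the gripper's body (75 mm by 187 mm) begins 45 mm behind the grasp point.
Start: joints at [1.102, 0.264, 1.604, -0, 1.274, -0.037], TCP at [282.489, 613.04, 238.706] pointing down, gripper open.
Joint ranges: [-2.63, 2.63], [-0.94, 2.18], [0.31, 2.57], [-1.31, 4.45], [0, 2.66], [-2.55, 2.55]. Speed limits (rad/s): [2.57, 2.57, 3.14, 3.14, 3.14, 3.14].

## Interface

Orientations are given as a unit quaternion [x, y, z, w].
In Python, from cell import reach, move_linear, goto_joints, gripper_to, sleep, ik, get_obs, snapshot, IKError, job_done gives the robot as it stands. Calls block until the motion is done:
- reach(position, orientation): joint-space move of the TCP to a pose.
- move_linear(position, rate=150, frame=None, guard=None): straight line of the TCP; frame=None keeps the orientation; rate is the mean speed in mm/s. With guard (N) it stops when the force on the tool has changed by that much, and returns True; else False.
- goto_joints(angles): joint-space move.
- gripper_to(opening): finger opening in mm; the grip force is fixed at half the most; returns when the fingers have stopped.
- sleep(seconds).
- ik(position, orientation): joint angles nearest the present ones, or None.
- get_obs(): the state.
- snapshot(name): name is "scene" or "top" or "wrist"; returns a dict with "pixels" (384x512x3 uint8, blue, green, red), "K" (3x3 intrinsics, pixels), "distortion" ([k1, k2, p1, p2, k3] as OpenCV has them; the pictures are not rectified), "xyz" and "rotation" of the camera in the world. Camera axes: x right, y down, z forward; pixel columns grow to the right and rows downward; lengths in mm; the calibration is good to about 2 mm. A picture is of the moment at which its call begins. There is no depth.
A pose or a line that the arm cannot do raises IKError and nothing moves.
- job_done(): hands the job in, once; it reports no verdict.
The state is a dict: "t": time; "joint_positions": joint angles; "joint_velocities": joint speeds; "tau": joint torques, N m; "tcp_pos": TCP position; "tool_rot": TCP orientation; "wrist_force": force on the tool from outside, world axes, zero at the start; "wrist_torque": the same for the moment, N m; "gripper_width": finger opening in mm.
Only numpy, scipy, OpenCV 4.12 (cv2) and the standard library are available. Lean on these libraries where they do the work, as an engineer would, in place of code of your own. Each camera call takes 0.05 s, during which the arm holds its last target.

## Working session

There is one attempt and no reset: what is moved stays moved. The work goes in short steps, each a Python script; the robot and the scene stay as the last script left them, time stands still between calls to the robot, and variables do not carry over. Pictures are saved under pics/ and viewed, and the job is handed in when it is done.

```bash
ls; mkdir -p pics; python3 - <<'E'
from cell import *
import cv2
o=get_obs(); print(o)
for n in ["scene","top","wrist"]:
    s=snapshot(n); cv2.imwrite(f"pics/{n}0.png",s["pixels"]); print(n,s["K"],s["distortion"],s["xyz"],s["rotation"])
print(get_obs()["t"])
E
```

```text
pics
{'t': 0.0, 'joint_positions': array([ 1.10208609e+00,  2.64753231e-01,  1.60534981e+00, -1.35148159e-05,
        1.27368243e+00, -3.68980559e-02]), 'joint_velocities': array([ 1.23347778e-03, -8.22539053e-05,  4.34732392e-04, -1.56515537e-03,
       -1.16898688e-03,  5.47247133e-04]), 'tau': array([-1.01384663e-03, -5.02110136e+01, -3.56879175e+01,  7.26872147e-02,
        2.95034191e-02, -1.74680895e-04]), 'tcp_pos': array([282.1889552 , 612.41731692, 237.40099965]), 'tool_rot': array([ 8.42173384e-01,  5.39205702e-01, -9.41271933e-04,  5.62289777e-04]), 'wrist_force': array([-0.14821109, -0.18968693,  0.36355739]), 'wrist_torque': array([ 0.00450174, -0.01370834,  0.03230939]), 'gripper_width': 88.28001978953722}
scene [[395.39918952   0.         259.68001568]
 [  0.         395.39918952 192.55511928]
 [  0.           0.           1.        ]] [-0.10029456  0.          0.          0.          0.        ] [ 61.78085785 545.55902038 553.60485047] [-0.27779763  0.84033834 -0.44318833  0.14228156]
top [[433.13294098   0.         256.60012593]
 [  0.         433.13294098 183.34934637]
 [  0.           0.           1.        ]] [-0.0825837  0.         0.         0.         0.       ] [301.22751293 -47.77282041 978.53514202] [ 0.73481235 -0.66967239  0.07132405 -0.08063858]
wrist [[341.61170019   0.         258.18938484]
 [  0.         341.61170019 192.49513269]
 [  0.           0.           1.        ]] [-0.08196286  0.          0.          0.          0.        ] [219.87643755 640.98579419 383.45616679] [0.83443001 0.53432686 0.07223042 0.11403563]
0.15
```

View pics/scene0.png

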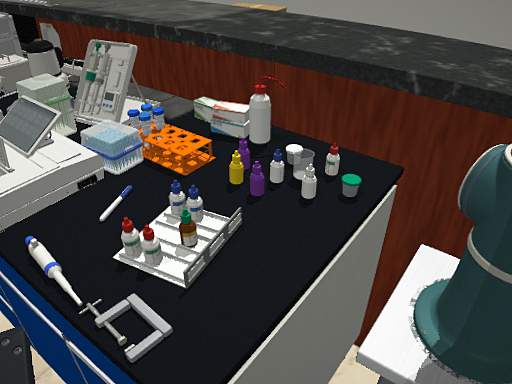

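View pics/top0.png

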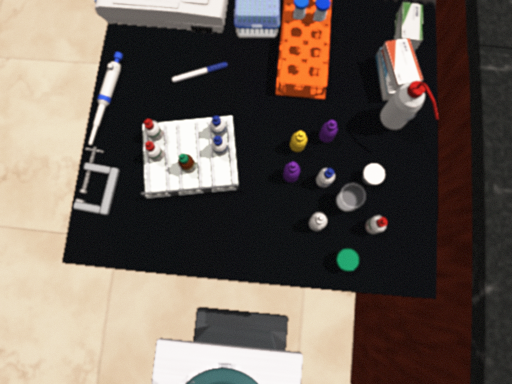

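View pics/wrist0.png

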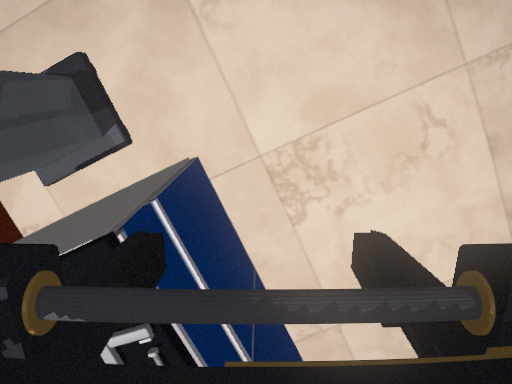

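```bash
python3 - <<'E'
import cv2
t=cv2.imread("pics/top0.png"); s=cv2.imread("pics/scene0.png")
cv2.imwrite("pics/c1.png",cv2.resize(t[105:205,130:255],None,fx=6,fy=6,interpolation=cv2.INTER_CUBIC))
cv2.imwrite("pics/c2.png",cv2.resize(t[110:280,270:400],None,fx=3.5,fy=3.5,interpolation=cv2.INTER_CUBIC))
cv2.imwrite("pics/c3.png",cv2.resize(s[165:295,105:255],None,fx=4.5,fy=4.5,interpolation=cv2.INTER_CUBIC))
E
```

```text
(no output)
```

View pics/c1.png

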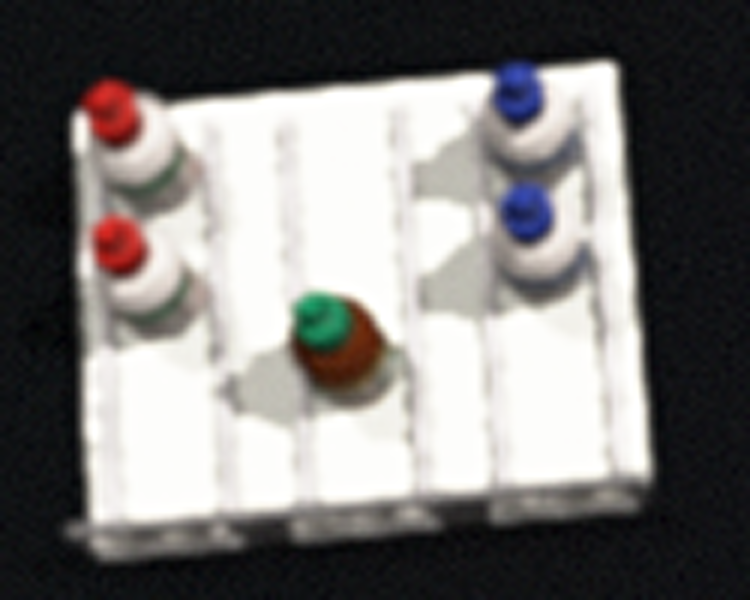

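View pics/c2.png

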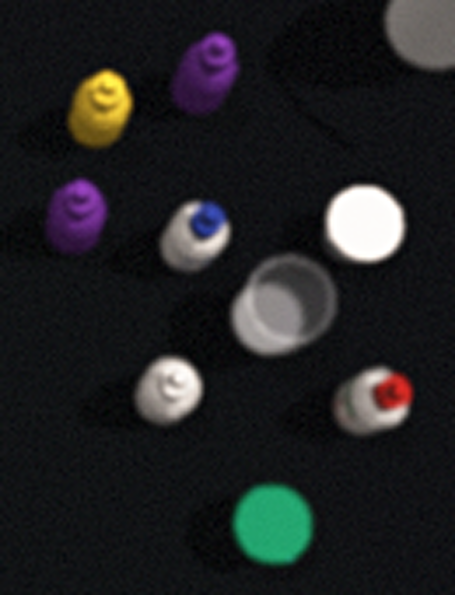

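View pics/c3.png

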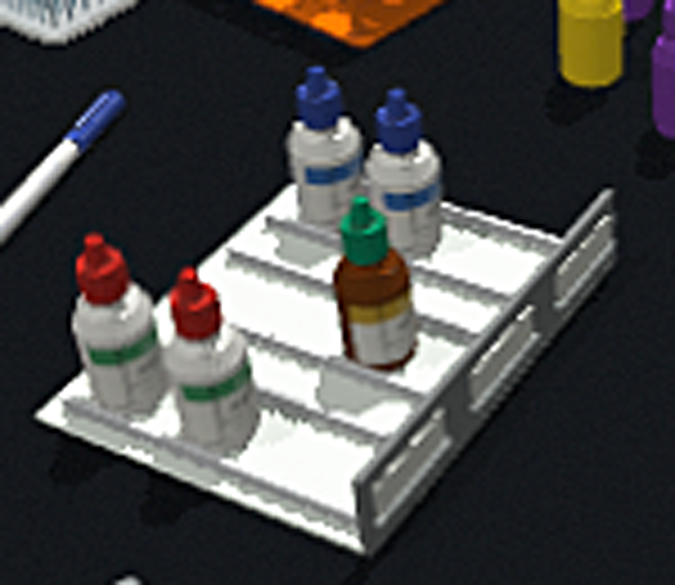

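```bash
cat > h.py <<'E'
import numpy as np, cv2
from scipy.spatial.transform import Rotation as R
def ray(s,p):
    q=cv2.undistortPoints(np.array([[p]],float),np.array(s["K"]),np.array(s["distortion"]))[0,0]
    d=R.from_quat(s["rotation"]).as_matrix()@np.array([q[0],q[1],1.]); return np.array(s["xyz"],float),d/np.linalg.norm(d)
def onz(s,p,z):
    o,d=ray(s,p); return o+d*(z-o[2])/d[2]
def tri(s1,p1,s2,p2):
    A=np.zeros((3,3));b=np.zeros(3);rs=[ray(s1,p1),ray(s2,p2)]
    for o,d in rs:
        P=np.eye(3)-np.outer(d,d);A+=P;b+=P@o
    x=np.linalg.solve(A,b); return x,max(np.linalg.norm((np.eye(3)-np.outer(d,d))@(x-o)) for o,d in rs)
def proj(s,x):
    M=R.from_quat(s["rotation"]).as_matrix().T; r=cv2.Rodrigues(M)[0]; t=-M@np.array(s["xyz"],float)
    return cv2.projectPoints(np.array([x],float),r,t,np.array(s["K"]),np.array(s["distortion"]))[0][0,0]
def blobs(im,col,amin=8):
    hsv=cv2.cvtColor(im,cv2.COLOR_BGR2HSV); h,s,v=cv2.split(hsv)
    m={"red":((h<8)|(h>172))&(s>140)&(v>80),"blue":(h>108)&(h<128)&(s>120)&(v>60),"green":(h>70)&(h<90)&(s>120)&(v>50)}[col].astype(np.uint8)
    n,l,st,c=cv2.connectedComponentsWithStats(m); return [(c[i].round(1),st[i].tolist()) for i in range(1,n) if st[i][4]>=amin]
E
python3 - <<'E'
from h import *
from cell import snapshot
T=snapshot("top");S=snapshot("scene")
for c in("red","blue","green"):
    for n,s in(("top",T),("scene",S)):
        print(c,n)
        for b in blobs(s["pixels"],c): print("  ",b[0],b[1], onz(s,b[0],80).round(0)[:2])
for p in[(142,123.7),(232.8,115.3)]:print("back corner",onz(T,p,4).round(1))
E
```

```text
red top
   [293.2   5.5] [292, 0, 3, 12, 12] [935. -73.]
   [307.8   6.5] [306, 4, 4, 6, 8] [ 936. -108.]
   [415.3  59.6] [408, 39, 15, 40, 72] [ 822. -364.]
   [391.  48.] [386, 40, 9, 23, 120] [ 846. -307.]
   [329.   55.5] [329, 50, 1, 12, 12] [ 811. -164.]
   [423.8  93.5] [408, 82, 31, 38, 322] [ 739. -384.]
   [148.1 122.9] [143, 118, 10, 11, 73] [611. 225.]
   [149.3 145.6] [146, 141, 8, 10, 61] [559. 214.]
   [382.3 221.4] [377, 217, 11, 9, 78] [ 440. -297.]
red scene
   [128.7  36.4] [127, 34, 3, 7, 9] [1878. -764.]
   [211.2  54.5] [211, 50, 2, 10, 11] [1275. -747.]
   [269.   82.8] [254, 63, 33, 31, 243] [ 853. -591.]
   [285.4  66.2] [283, 65, 6, 4, 9] [ 918. -798.]
   [256.   75.9] [255, 74, 3, 5, 11] [ 937. -626.]
   [329.6 117.1] [328, 115, 4, 5, 10] [ 536. -453.]
   [215.9 117. ] [213, 116, 7, 3, 13] [ 803. -249.]
   [303.6 126.2] [302, 121, 4, 11, 17] [ 564. -351.]
   [320.1 135.3] [318, 132, 4, 8, 11] [ 499. -329.]
   [327.2 135.1] [325, 133, 5, 6, 14] [ 484. -342.]
   [333.6 148.8] [330, 142, 8, 13, 72] [ 434. -282.]
   [369.9 150.3] [368, 146, 5, 10, 19] [ 356. -
[... 1914 characters left out ...]
3.]
   [ 81.2 361. ] [72, 351, 21, 21, 36] [422. 452.]
   [ 78.6 364.6] [76, 360, 6, 10, 11] [421. 457.]
   [ 80.9 374.6] [79, 372, 4, 7, 8] [406. 464.]
   [ 99.1 377.3] [95, 373, 11, 11, 15] [384. 451.]
green top
   [183.3 158.1] [180, 154, 8, 9, 58] [538. 136.]
   [347.5 259.3] [336, 248, 24, 24, 448] [ 355. -228.]
green scene
   [97.6 45.6] [95, 43, 6, 8, 28] [1854. -556.]
   [90.1 76.1] [86, 72, 10, 10, 69] [1459. -256.]
   [351.1 179.4] [341, 174, 21, 12, 204] [ 335. -176.]
   [185.4 216.6] [181, 209, 10, 15, 117] [534. 142.]
   [127.9 244. ] [125, 243, 7, 3, 10] [560. 262.]
   [148.9 252. ] [146, 251, 7, 3, 15] [513. 253.]
back corner [633.9 262.1   4. ]
back corner [674.2  47.3   4. ]
```

```bash
cat >> h.py <<'E'
def down(deg): return (R.from_euler('z',deg,degrees=True)*R.from_euler('x',180,degrees=True)).as_quat()
E
python3 - <<'E'
from h import *
from cell import *
print(ik([520,130,250],down(100.6)))
reach([520,130,250],down(100.6)); sleep(0.3)
s=snapshot("wrist"); cv2.imwrite("pics/w1.png",s["pixels"]); print(s["xyz"],R.from_quat(s["rotation"]).as_matrix()[:,2],get_obs()["t"])
import pickle; pickle.dump(s,open("w1.pkl","wb"))
E
```

```text
[ 1.98507038e-01 -6.90330035e-03  1.88669073e+00 -4.44089210e-16
  1.26180522e+00 -1.55729419e+00]
[452.38330949 117.23402645 395.87048372] [ 0.26315522  0.05026484 -0.96344319] 2.5417
```

View pics/w1.png

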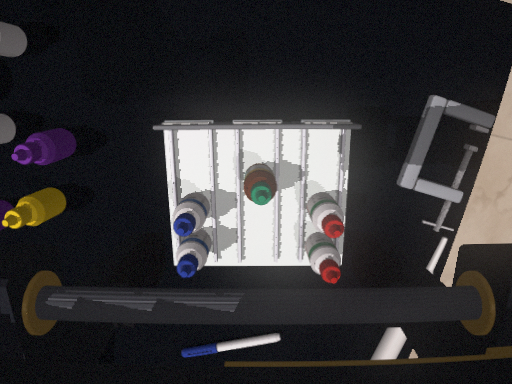

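```bash
python3 - <<'E'
import cv2
t=cv2.imread("pics/w1.png")
cv2.imwrite("pics/c4.png",cv2.resize(t[112:284,148:368],None,fx=3.5,fy=3.5,interpolation=cv2.INTER_CUBIC))
E
```

```text
(no output)
```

View pics/c4.png

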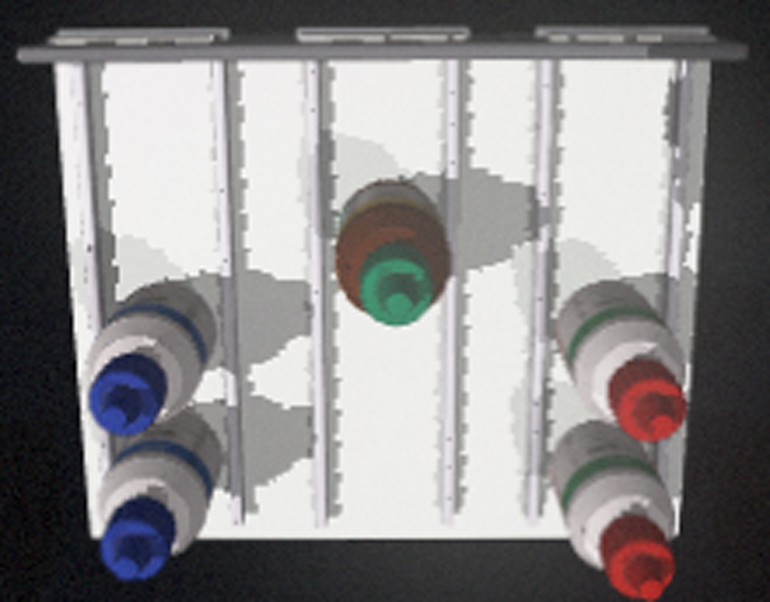

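```bash
python3 - <<'E'
from h import *
import pickle
s=pickle.load(open("w1.pkl","rb"))
f=lambda x,y,z: onz(s,(x/3.5+148-.36,y/3.5+112-.36),z)[:2]
L,Rr=f(92,537,4),f(680,539,4); sl,sr=f(20,60,44),f(745,57,44)
print("back",L,Rr,np.linalg.norm(L-Rr)); print("stop",sl,sr,np.linalg.norm(sl-sr))
for a,b in((L,Rr),(sr*0+sl,sr)):
    d=b-a; print("yaw",np.degrees(np.arctan2(d[1],d[0]))-90)
# rails: top and bottom
for (x1,y1),(x2,y2) in [((219,65),(238,522)),((314,65),(321,522)),((453,65),(448,522)),((541,65),(533,522))]:
    a,b=f(x1,y1,12),f(x2,y2,12); d=b-a; print("rail",a,b,np.degrees(np.arctan2(d[1],d[0])))
for n,p in dict(bf=(116,414),br=(125,560),rf=(660,425),rr=(648,585),am=(399,303)).items(): print(n,f(*p,92).round(1))
E
```

```text
back [673.81379299  49.67551241] [635.05849318 260.80710748] 214.65908715809582
stop [501.61798238  17.26804112] [461.53583299 226.08004078] 212.62415173541987
yaw 10.401417894139854
yaw 10.865943935582877
rail [496.28168858  71.39768193] [653.41120155 101.61010316] 10.88384172243038
rail [490.78214734 101.1750786 ] [647.88944601 130.53884761] 10.586587936401019
rail [482.62472393 144.62829188] [639.59855539 174.74879324] 10.862021788268642
rail [477.37138536 172.17891511] [634.13480338 204.41603049] 11.620412535813127
bf [585.6  67.1]
br [629.5  75. ]
rf [561.3 214.2]
rr [609.9 223.2]
am [540.2 137.2]
```

```bash
cat >> h.py <<'E'
YAW=10.8; C=np.array([565.5,138.0]); u=np.array([np.cos(np.radians(YAW)),np.sin(np.radians(YAW))]); v=np.array([-u[1],u[0]])
def tw(x,y,z): p=C+x*u+y*v; return [p[0],p[1],z]
def wt(p): d=np.array(p[:2])-C; return np.array([d@u,d@v])
Q=down(90+YAW)
E
python3 - <<'E'
from h import *
from cell import *
gripper_to(0); print(get_obs()["gripper_width"])
reach(tw(120,75,160),Q)
move_linear(tw(120,75,38),rate=150)
print(get_obs()["wrist_force"],get_obs()["tcp_pos"])
s=snapshot("wrist"); cv2.imwrite("pics/w2.png",s["pixels"])
s=snapshot("scene"); cv2.imwrite("pics/s2.png",s["pixels"]);print(get_obs()["t"])
E
```

```text
-0.18661920822593536
[ 0.61818334 -0.12618283 -0.02816315] [670.32760028 234.36618914  39.4707685 ]
5.7333
```

View pics/w2.png

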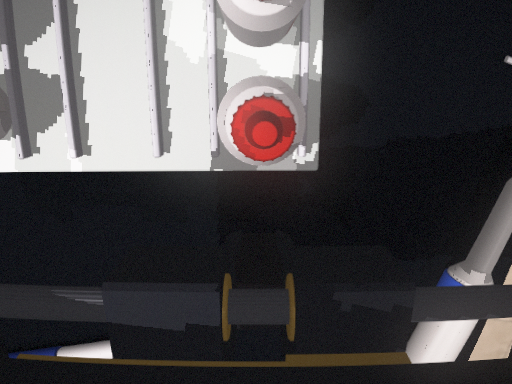

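View pics/s2.png

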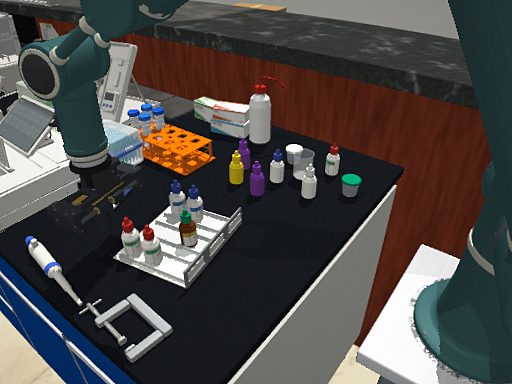

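```bash
python3 - <<'E'
from h import *
from cell import *
g=move_linear(tw(-12,75,38),rate=45,guard=4)
o=get_obs();print(g,wt(o["tcp_pos"]),o["tcp_pos"][2],o["wrist_force"],o["t"])
s=snapshot("wrist"); cv2.imwrite("pics/w3.png",s["pixels"])
s=snapshot("scene"); cv2.imwrite("pics/s3.png",cv2.resize(s["pixels"][160:300,100:260],None,fx=4,fy=4))
E
```

```text
True [-6.6366251  75.13052706] 38.12896804628385 [2.22029188 1.28704169 0.30436887] 8.2833
```

View pics/w3.png

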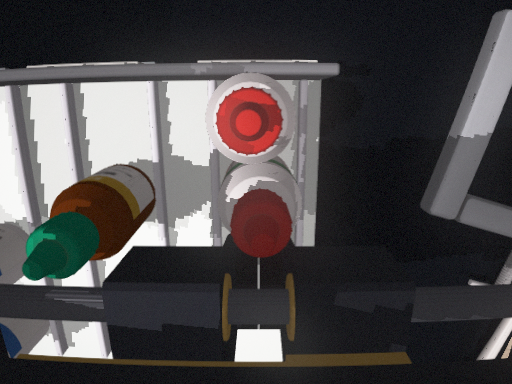

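View pics/s3.png

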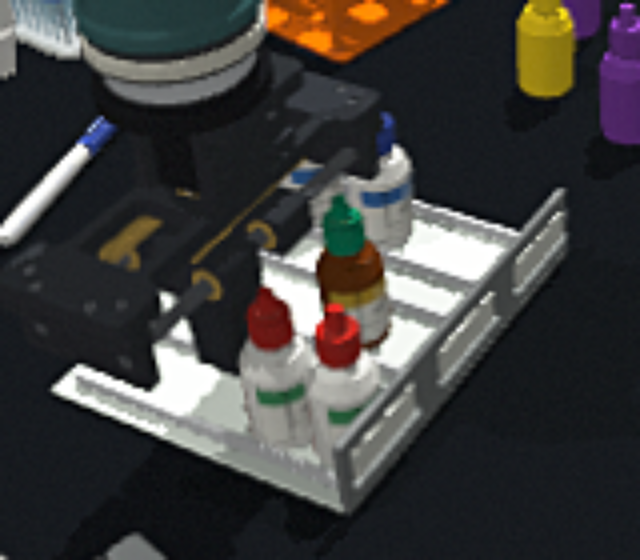

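The red row is closed up: TCP stopped at x = -6.6 mm against a predicted -6, and both red caps stand upright against the stop. Next I push the blue row the same way.

```bash
python3 - <<'E'
from h import *
from cell import *
move_linear(tw(15,75,38),rate=60)
move_linear(tw(20,75,130),rate=200)
reach(tw(115,-74,130),Q)
move_linear(tw(115,-74,38),rate=150)
g=move_linear(tw(-12,-74.5,38),rate=45,guard=4)
o=get_obs();print(g,wt(o["tcp_pos"]),o["tcp_pos"][2],o["wrist_force"],o["t"])
s=snapshot("wrist"); cv2.imwrite("pics/w4.png",s["pixels"])
move_linear(tw(15,-74,38),rate=60)
move_linear(tw(20,-74,130),rate=200)
reach([520,130,250],Q)
s=snapshot("wrist"); cv2.imwrite("pics/w5.png",s["pixels"])
import pickle; pickle.dump(s,open("w5.pkl","wb"))
s=snapshot("scene"); cv2.imwrite("pics/s5.png",cv2.resize(s["pixels"][140:300,100:380],None,fx=2.8,fy=2.8))
pickle.dump(s,open("s5.pkl","wb"));pickle.dump(snapshot("top"),open("t5.pkl","wb"))
print(get_obs()["t"])
E
```

```text
True [ -6.95780383 -74.79319982] 38.35175619630749 [0.5388818  0.4458701  0.80982807] 13.5
15.5
```

View pics/w4.png

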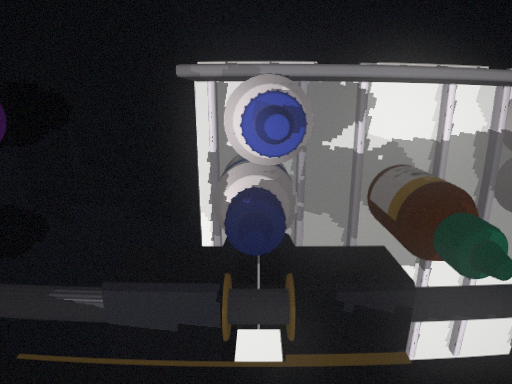

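View pics/w5.png

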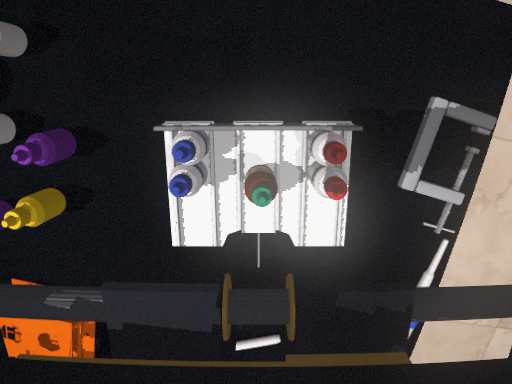

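View pics/s5.png

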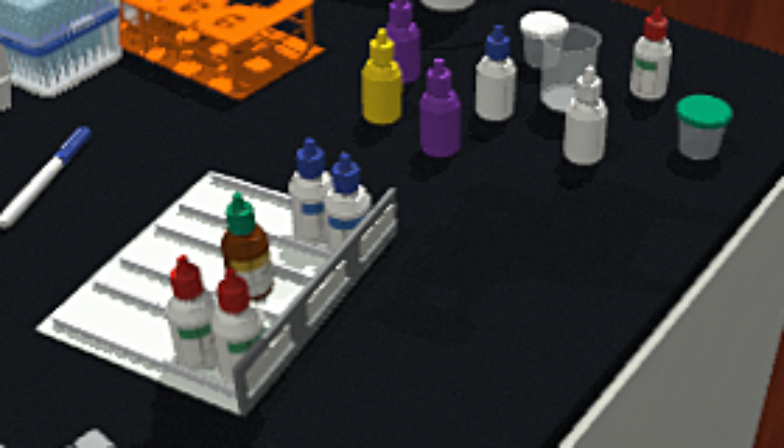

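```bash
python3 - <<'E'
from h import *
import pickle
W,S,T=[pickle.load(open(f+"5.pkl","rb")) for f in "wst"]
for c in("red","blue"):
    for b in blobs(W["pixels"],c,30): 
        if b[0][1]<220 and b[0][0]>150: print(c,b[0],b[1],wt(onz(W,b[0],84)))
    for b in blobs(T["pixels"],c,40): print("T",c,b[0],b[1],onz(T,b[0],84)[:2].round(1))
    
print("red",tri(T,(382.3,221.4),S,(333.6,148.8)),"blue",tri(T,(329.2,171.9),S,(277.2,155.3)))
im=T["pixels"]
a=cv2.resize(im[150:250,290:400],None,fx=5,fy=5,interpolation=cv2.INTER_CUBIC); cv2.imwrite("pics/c6.png",a)
a=cv2.resize(S["pixels"][130:210,225:375],None,fx=5,fy=5,interpolation=cv2.INTER_CUBIC); cv2.imwrite("pics/c7.png",a)
E
```

```text
red [341.  151.9] [333, 144, 14, 19, 100] [-68.43520247  76.04991025]
red [336.1 195.4] [328, 192, 19, 8, 70] [-26.93544509  73.97943625]
T red [391.1  47.6] [386, 39, 9, 24, 105] [ 844.2 -306.1]
T red [415.4  59.3] [408, 40, 14, 36, 62] [ 820.4 -363. ]
T red [423.4  93.5] [408, 82, 31, 38, 332] [ 736.8 -381.3]
T red [382.3 221.5] [377, 217, 11, 10, 79] [ 439.1 -295.7]
blue [181.8 151.7] [172, 141, 21, 21, 273] [-68.52366485 -69.95339199]
blue [178.2 186.5] [169, 176, 20, 21, 251] [-35.58509129 -75.24165527]
T blue [301.2   4.8] [294, 0, 15, 9, 45] [935.9 -91.5]
T blue [322.4   4.4] [316, 0, 14, 11, 125] [ 942.1 -141.5]
T blue [217.1  66.1] [207, 62, 21, 10, 122] [758.5  87.6]
T blue [102.1  96.8] [97, 94, 12, 7, 47] [662.4 337.5]
T blue [219.8 158.6] [217, 155, 7, 8, 46] [542.9  56.9]
T blue [329.3 172. ] [325, 167, 10, 11, 70] [ 535.  -178.7]
T blue [218.4 173.6] [215, 170, 8, 8, 49] [509.8  56.1]
red (array([ 441.59388753, -299.55074381,   69.83412901]), np.float64(0.07746215485011536)) blue (array([ 538.35230898, -180.55578399,   70.68251922]), np.float64(0.4170781892835502))
```

View pics/c6.png

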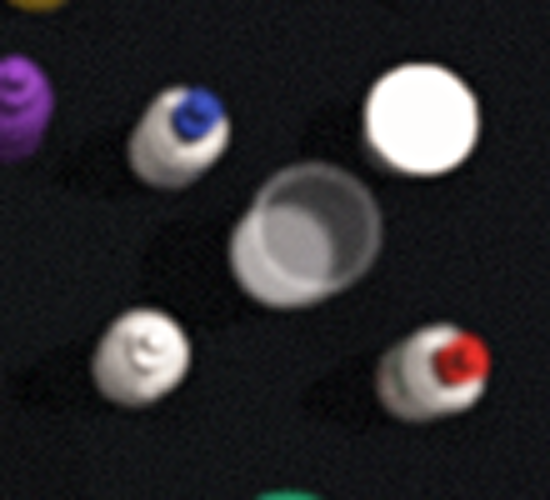

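View pics/c7.png

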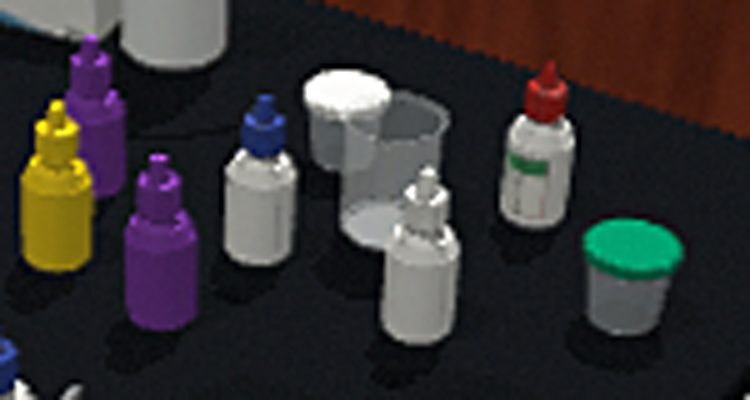

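```bash
python3 - <<'E'
import cv2,numpy as np
a=[cv2.imread(f"pics/{n}.png")[60:300,190:330] for n in("w3","w4")]
cv2.imwrite("pics/c8.png",cv2.resize(np.hstack(a),None,fx=2.5,fy=2.5,interpolation=cv2.INTER_CUBIC))
E
```

```text
(no output)
```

View pics/c8.png

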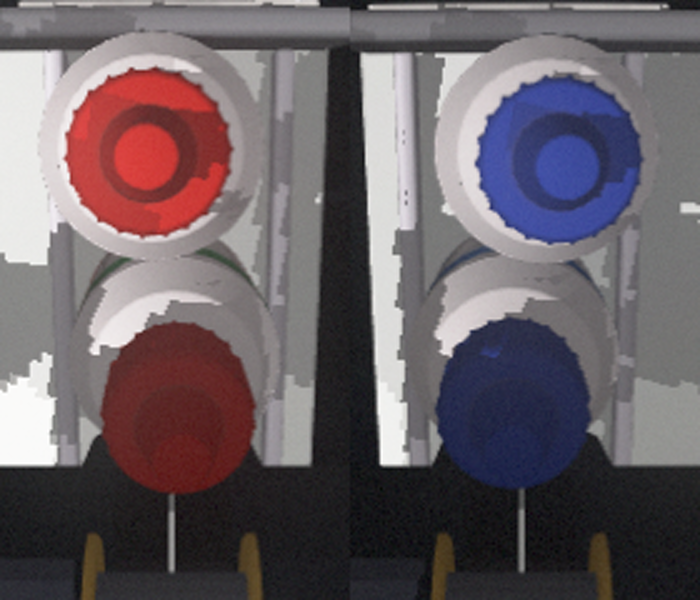

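```bash
python3 - <<'E'
from h import *
from cell import *
import pickle
q=down(-40)
p=[537.5,-180]
print(ik([*p,160],q))
gripper_to(56)
reach([*p,200],q); sleep(.2)
s=snapshot("wrist"); cv2.imwrite("pics/w6.png",s["pixels"]); pickle.dump(s,open("w6.pkl","wb"))
print(get_obs()["t"],get_obs()["tcp_pos"],get_obs()["gripper_width"])
for b in blobs(s["pixels"],"blue",30): print(b[0],b[1],onz(s,b[0],78))
E
```

```text
[-3.67087225e-01  1.23595756e-01  1.92106803e+00 -4.44089210e-16
  1.09692887e+00  3.31044476e-01]
18.3333 [ 537.67741126 -179.50688372  200.12774149] 56.021267687160595
[250.4 181.7] [247, 176, 8, 14, 40] [ 534.98509275 -173.25200886   78.        ]
```

View pics/w6.png

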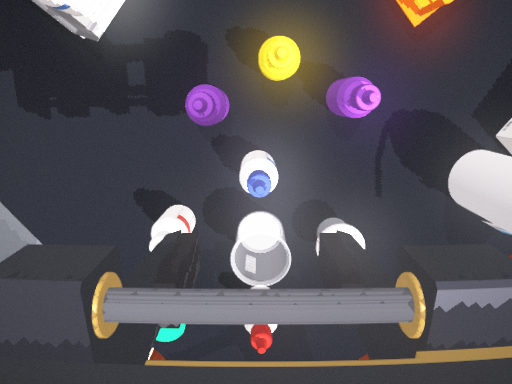

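```bash
python3 - <<'E'
from h import *
import pickle
s=pickle.load(open("w6.pkl","rb"))
print("blue cap tip",onz(s,(259,188),88),"cap mid",onz(s,(259,183),76), "red tip",onz(s,(261,347),88))
print("beaker rim",onz(s,(261,260),69),"base far edge",onz(s,(260,212),2))
print(proj(s,[537.6,-179.5,88]))
E
```

```text
blue cap tip [ 538.60996953 -179.712365     88.        ] cap mid [ 539.30118789 -178.92127009   76.        ] red tip [ 443.60860078 -296.20186155   88.        ]
beaker rim [ 494.13472368 -235.7489237    69.        ] base far edge [ 508.11428216 -218.09503517    2.        ]
[257.83435844 188.60065128]
```

```bash
python3 - <<'E'
from h import *
from cell import *
import pickle
p=[538.3,-179.5]
move_linear([*p,100],rate=250)
g=move_linear([*p,31],rate=120,guard=8); print(g)
gripper_to(30); o=get_obs(); print(o["gripper_width"],o["tcp_pos"],o["wrist_force"],o["t"])
move_linear([*p,150],rate=200)
o=get_obs(); print(o["gripper_width"],o["tcp_pos"],o["wrist_force"],o["t"])
s=snapshot("wrist"); cv2.imwrite("pics/w7.png",s["pixels"])
s=snapshot("scene"); cv2.imwrite("pics/s7.png",s["pixels"])
E
```

```text
False
33.669182174075864 [ 538.87146551 -179.69906875   31.74270506] [-0.03892077  0.44004234  3.7139129 ] 20.075
33.72282284081451 [ 537.36159478 -179.15838728  148.78546007] [-0.69015763 -0.57558036 -1.04275975] 20.8167
```

View pics/w7.png

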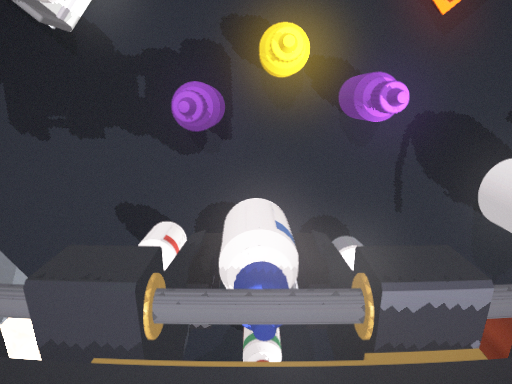

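View pics/s7.png

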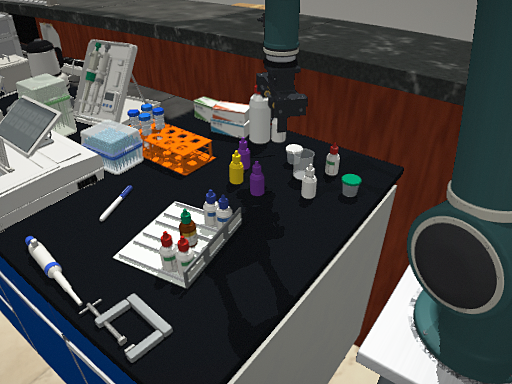

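```bash
cat >> h.py <<'E'
Q2=down(-90+YAW)
E
python3 - <<'E'
from h import *
from cell import *
Y=-75
print(ik(tw(9,Y,160),Q2))
reach(tw(9,Y,160),Q2)
move_linear(tw(9,Y,55),rate=200); sleep(.1)
o=get_obs(); print(wt(o["tcp_pos"]),o["tcp_pos"][2])
s=snapshot("wrist"); cv2.imwrite("pics/w8.png",s["pixels"])
s=snapshot("scene"); cv2.imwrite("pics/s8.png",cv2.resize(s["pixels"][160:300,100:260],None,fx=4,fy=4))
E
```

```text
[ 6.96606517e-02  1.69984069e-01  1.86778858e+00 -4.44089210e-16
  1.10382001e+00  1.45196142e+00]
[ 10.72420666 -75.592201  ] 56.982841989498446
```

View pics/w8.png

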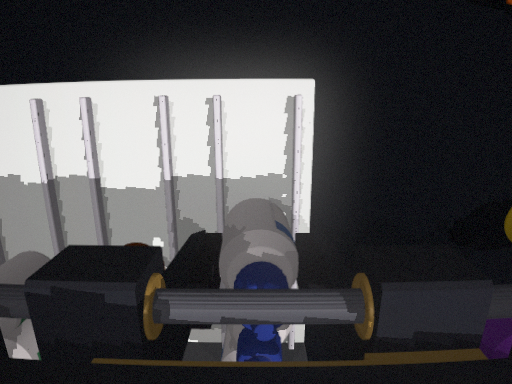

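View pics/s8.png

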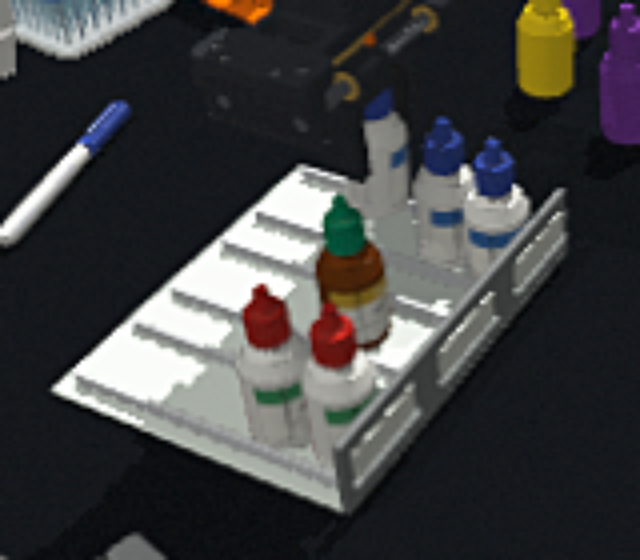

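```bash
python3 - <<'E'
from h import *
from cell import *
Y=-75
g=move_linear(tw(9,Y,34.5),rate=40,guard=4)
o=get_obs(); print(g,wt(o["tcp_pos"]),o["tcp_pos"][2],o["wrist_force"])
z=o["tcp_pos"][2]
g=move_linear(tw(-1,Y,max(z,35)),rate=30,guard=2.5)
o=get_obs(); print(g,wt(o["tcp_pos"]),o["tcp_pos"][2],o["wrist_force"],o["t"])
s=snapshot("wrist"); cv2.imwrite("pics/w9.png",s["pixels"])
s=snapshot("scene"); cv2.imwrite("pics/s9.png",cv2.resize(s["pixels"][160:300,100:260],None,fx=4,fy=4))
E
```

```text
True [  8.6067805  -74.66305345] 35.58254624031602 [-0.51427986  0.23252738  4.55413835]
True [  6.65388305 -74.82409779] 35.57421986112472 [-0.65165013 -0.23301851  2.50903565] 23.525
```

View pics/w9.png

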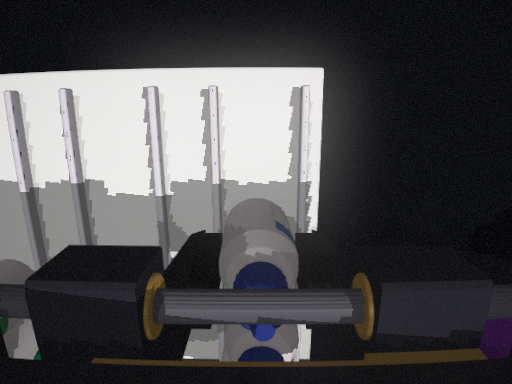

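View pics/s9.png

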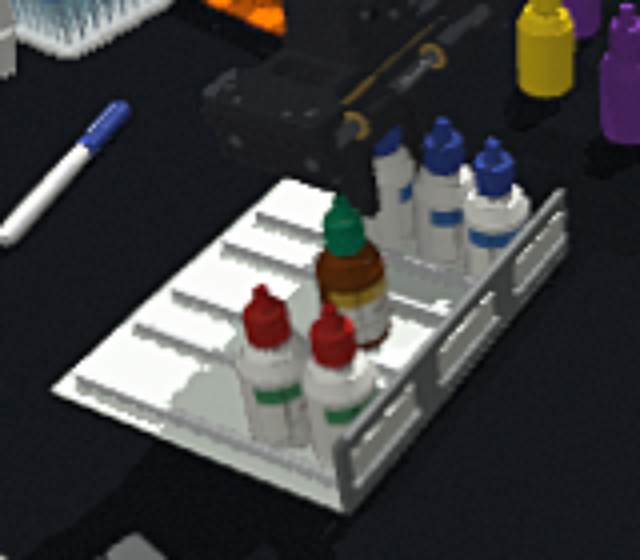

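```bash
python3 - <<'E'
from h import *
from cell import *
Y=-75
g=move_linear(tw(0,Y,35.6),rate=20,guard=3)
o=get_obs(); print(g,wt(o["tcp_pos"]),o["tcp_pos"][2],o["wrist_force"],o["t"])
gripper_to(52)
o=get_obs(); print(o["gripper_width"],o["wrist_force"])
x,y=wt(o["tcp_pos"])
move_linear(tw(x,y,150),rate=150)
s=snapshot("wrist"); cv2.imwrite("pics/w10.png",s["pixels"])
s=snapshot("scene"); cv2.imwrite("pics/s10.png",cv2.resize(s["pixels"][160:300,100:260],None,fx=4,fy=4))
print(get_obs()["t"])
E
```

```text
True [  1.83136036 -75.01805444] 35.62189960974271 [1.57545825 0.66509392 1.02538249] 23.975
52.11199818467689 [ 0.68452449 -0.40641058 -0.30031435]
25.45
```

View pics/w10.png

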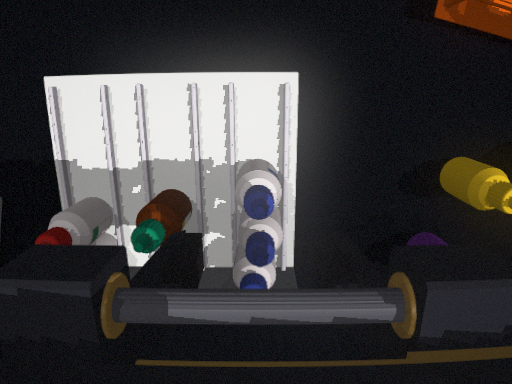

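View pics/s10.png

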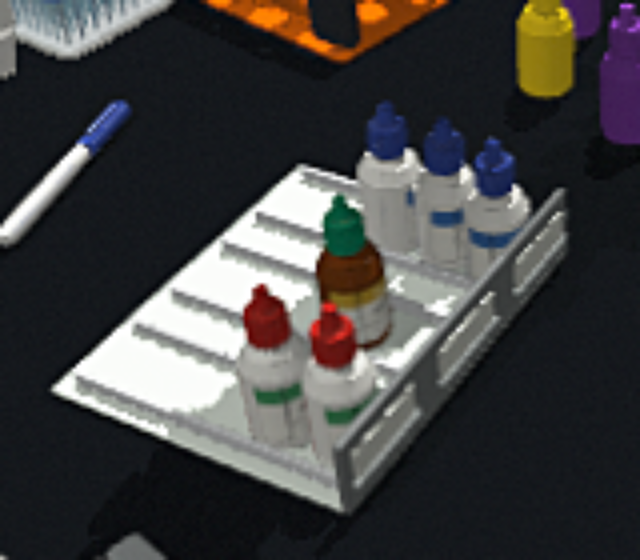

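Three blue caps stand in line at (259,202), (260,247) and (254,287), upright and closed up; contact came at x = 1.8 mm against a predicted 2.5. Next is the new red bottle.

```bash
python3 - <<'E'
from h import *
from cell import *
import pickle
q=down(-34); p=[442,-298.5]
print(ik([*p,200],q),ik([*p,31],q))
gripper_to(56)
reach([*p,200],q); sleep(.2)
s=snapshot("wrist"); cv2.imwrite("pics/w11.png",s["pixels"]); pickle.dump(s,open("w11.pkl","wb"))
print(get_obs()["t"],get_obs()["tcp_pos"],proj(s,[*p,88]))
for b in blobs(s["pixels"],"red",30): print(b[0],b[1],onz(s,b[0],78))
E
```

```text
[-6.40685458e-01  2.44061863e-02  1.94945451e+00 -4.44089210e-16
  1.16773196e+00 -4.72735120e-02] [-6.40685458e-01  2.22433932e-01  2.08142429e+00 -4.44089210e-16
  8.37734435e-01 -4.72735120e-02]
27.4333 [ 442.41302343 -297.84752413  199.81871086] [258.05396574 189.61349907]
[257.4 185.2] [246, 172, 24, 27, 517] [ 442.11611791 -297.35853033   78.        ]
[489.1 200.1] [467, 190, 45, 24, 403] [ 598.89563533 -418.28548747   78.        ]
[457.3 212.7] [446, 204, 25, 18, 138] [ 570.08972385 -412.340468     78.        ]
[422.6 234.4] [392, 218, 62, 29, 679] [ 535.73038996 -412.78756296   78.        ]
[385.6 265.5] [372, 253, 24, 27, 189] [ 494.98110905 -420.53677939   78.        ]
[182.  342.7] [171, 324, 24, 36, 324] [ 296.64526402 -385.17712133   78.        ]
[248.1 342.7] [238, 325, 21, 36, 516] [ 349.17153108 -419.5730353    78.        ]
[282.  338.2] [266, 324, 47, 37, 642] [ 378.49961352 -433.11168224   78.        ]
[164.3 344.6] [158, 332, 13, 25, 67] [ 280.85870068 -377.73538185   78.        ]
[225.5 343.9] [217, 333, 18, 25, 208] [ 330.55394857 -408.89169142   78.        ]
[194.1 350.1] [190, 338, 9, 23, 94] [ 301.07035964 -398.34815148   78.        ]
[204.5 356.2] [199, 350, 12, 11, 47] [ 305.07729728 -409.60923871   78.        ]
```

View pics/w11.png

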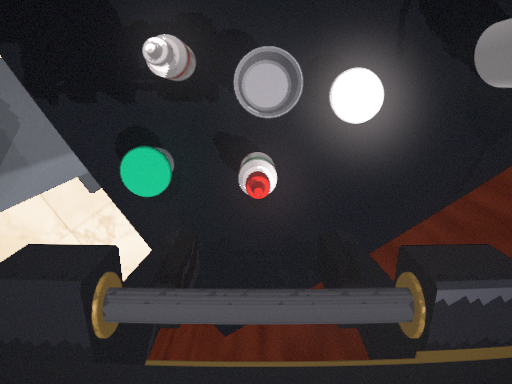

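```bash
python3 - <<'E'
from h import *
import pickle
T=pickle.load(open("t5.pkl","rb"));s=pickle.load(open("w11.pkl","rb"))
for p in[(437,222),(436,180),(436,290)]: print(onz(T,p,0))
for p in[(372,252),(512,172)]: print("w",onz(s,p,0))
E
```

```text
[ 462.06516777 -446.41012409    0.        ]
[ 561.27902429 -443.42250361    0.        ]
[ 308.53619206 -446.46117741    0.        ]
w [ 4.94095021e+02 -4.48908260e+02  5.68434189e-14]
w [ 6.68814032e+02 -4.55421017e+02  5.68434189e-14]
```

```bash
python3 - <<'E'
from h import *
from cell import *
p=[442.2,-298]
move_linear([*p,100],rate=250)
g=move_linear([*p,31],rate=120,guard=8); print(g)
gripper_to(30); o=get_obs(); print(o["gripper_width"],o["tcp_pos"],o["wrist_force"],o["t"])
move_linear([*p,160],rate=200)
Y=75
reach(tw(9,Y,160),Q2)
move_linear(tw(9,Y,55),rate=200); sleep(.1)
o=get_obs(); print(o["gripper_width"],wt(o["tcp_pos"]),o["tcp_pos"][2],o["t"])
s=snapshot("wrist"); cv2.imwrite("pics/w12.png",s["pixels"])
s=snapshot("scene"); cv2.imwrite("pics/s12.png",cv2.resize(s["pixels"][140:300,80:380],None,fx=2.6,fy=2.6))
E
```

```text
False
33.5277824277926 [ 442.55463017 -298.28801107   31.67785307] [-0.99076732  0.08734216  3.83357598] 29.175
33.771889678863964 [10.87716826 75.02297808] 57.085106177946045 32.6417
```

View pics/w12.png

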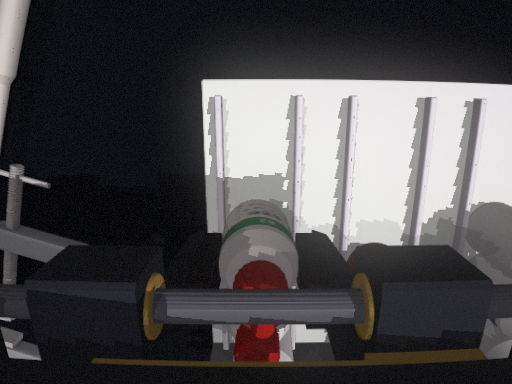

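View pics/s12.png

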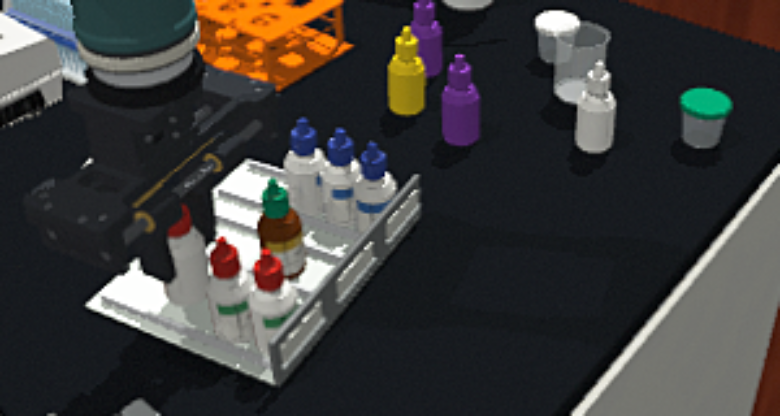

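```bash
python3 - <<'E'
from h import *
from cell import *
import pickle
Y=75
g=move_linear(tw(9,Y,34.5),rate=40,guard=4)
o=get_obs(); print(g,wt(o["tcp_pos"]),o["tcp_pos"][2],o["wrist_force"])
move_linear(tw(7,Y,35.6),rate=20)
g=move_linear(tw(0,Y,35.6),rate=20,guard=3)
o=get_obs(); print(g,wt(o["tcp_pos"]),o["tcp_pos"][2],o["wrist_force"],o["t"])
gripper_to(52)
o=get_obs(); print(o["gripper_width"],o["wrist_force"])
x,y=wt(o["tcp_pos"])
move_linear(tw(x,y,160),rate=150)
reach([520,130,260],Q); sleep(.2)
s=snapshot("wrist"); cv2.imwrite("pics/w13.png",s["pixels"]);pickle.dump(s,open("w13.pkl","wb"))
s=snapshot("scene"); cv2.imwrite("pics/s13.png",cv2.resize(s["pixels"][140:300,80:380],None,fx=2.6,fy=2.6))
s=snapshot("top"); cv2.imwrite("pics/t13.png",s["pixels"]);pickle.dump(s,open("t13.pkl","wb"))
print(get_obs()["t"])
E
```

```text
True [ 8.56990775 75.18112801] 35.59317123127137 [ 0.28814288 -0.55378785  4.19961832]
True [ 2.38632325 75.02139382] 35.61730476635629 [1.49660063 0.96251453 1.2763323 ] 33.8083
51.88956854690475 [-0.26434809 -0.49880295  0.26870654]
38.35
```

View pics/w13.png

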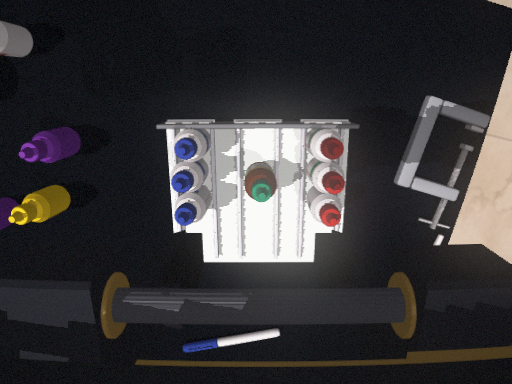

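View pics/s13.png

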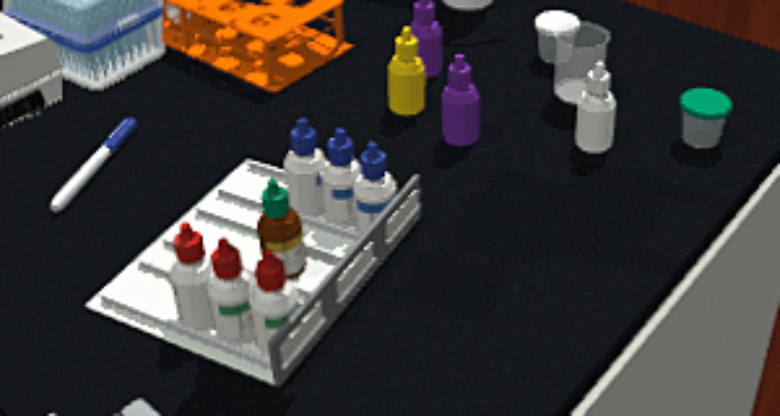

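View pics/t13.png

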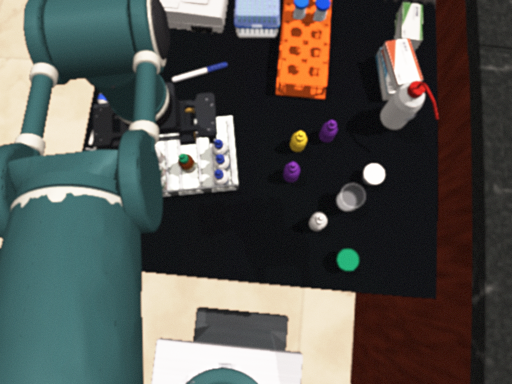

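```bash
python3 - <<'E'
from h import *
from cell import *
import pickle
s=pickle.load(open("w13.pkl","rb"))
for n,P in dict(blue=[(186,148),(182,182),(186,215)],red=[(332,148),(333,183),(330,217)],amber=[(261,191)]).items():
    X=[wt(onz(s,p,80)) for p in P]; print(n,np.round(X,1).tolist(),[np.linalg.norm(a-b).round(1) for a,b in zip(X,X[1:])])
job_done()
E
```

```text
blue [[-68.8, -68.9], [-35.2, -74.7], [-0.8, -72.7]] [np.float64(34.1), np.float64(34.4)]
red [[-68.8, 71.3], [-34.1, 74.2], [1.4, 73.3]] [np.float64(34.8), np.float64(35.5)]
amber [[-26.0, 3.2]] []
the job is handed in; nothing more can be done
```

I restocked both lanes and handed the job in at about 38 s of the 69 s allowed; the verdict isn't reported.

- **Old rows:** I pushed the red row and then the blue row from behind with closed fingers, without lifting, until they met the front stop. Both pushes ended where predicted: TCP at x = -6.6 and -7.0 mm against -6.
- **New bottles:** I then picked up the new blue and the new red bottle, lowered each to the floor of its own lane, slid it up to the row until it touched, and released it.

**Last checks:**
- The final wrist and scene pictures show all six bottles upright.
- Front caps measured x = -68.8 mm in both lanes (limit -59.5).
- Spacing measured 34.1 and 34.4 mm (blue), and 34.8 and 35.5 mm (red). Touching bottles should be 35 mm apart, so that agrees within measuring error.
- The new bottles measured x = -0.8 mm (blue) and +1.4 mm (red), against a limit of above -12.
- The amber bottle measured x = -26 mm, y = 3 mm in the tray, against -25 and 4 at the start. By eye, the white-capped bottle, cups and beaker look unmoved in the last top view.
- The arm was parked above the tray, touching nothing.

**Disagreements:**
- While I slid the new blue bottle in, the force guard stopped it early because the vertical load eased, so I restarted the slide.
- The front blue cap measured y = -69 mm, about 6 mm off its lane centre, more than the 3 mm of play in the lane. The front red cap was also about 4 mm off, at y = 71 mm. I put both down to pixel-picking and viewing-angle error, since the pictures show the bottles upright between the rails.

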